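# Test two ferrules on a slanted gauge pin and sort them

### The arm

A 7-joint arm with a two-finger parallel gripper is mounted at the origin on a cart in front of the work surface, level with it; the furniture and walls round the work are solid. World frame = base frame: x ahead of the robot, y to its left, z up, the work surface at z = 0. Lengths are in m, angles in rad, forces in N, time in s.
With the tool pointing down it reaches from about 0.4 to 0.875 m from the base axis. Payload 19.3 kg.
Tool frame: the origin (TCP) lies midway between the tips of the shut fingers; the grasp point (between the pads) lies 19 mm behind it (bot.pinch_z is the distance from the TCP to the grasp point, in m); z points along the fingers, y is the line along which they close (so a half turn about z gives the same grasp; the last joint's range is limited). The gripper opens to 85 mm and grips with 20 to 120 N. Pads are 22 mm wide; open, the fingers measure 114 mm over their backs; the gripper's body (76 mm by 85 mm) begins 54 mm behind the grasp point. The pads swing forward as they close: fully open they stand 13 mm farther back than shut.
Start: joints at [-1.318, 0.521, -0.036, 1.599, 0.021, 1.021, -0.113], TCP at [0.198, 0.593, 0.231] pointing down, gripper open.
Joint ranges: [-2.91, 2.91], [-0.3, 2.13], [-1.5, 1.42], [0.17, 2.43], [-1.26, 4.41], [0.16, 1.93], [-2.52, 2.52]. Speed limits (rad/s): [1.89, 1.89, 2.39, 2.39, 3.01, 3.01, 3.01].

### API

Orientations are given as [roll, pitch, yaw] about the fixed x, y, z axes, in that order (R = Rz(yaw) Ry(pitch) Rx(roll)).
In Python, from workcell import observe, viewer, bot gives the robot as it stands. The module is installed in compiled form; this text tells all that it offers.
- The arm moves only by the tool play_rows, never from a script. Its argument "motion" is a list of rows, each a list of 7 numbers: the shift along the tool's x, y, z in cm, then the turn, a rotation vector about the tool's x, y, z in rad, then the opening, from -1 (shut) to 1 (fully open), so that 0 is half open. A call has exactly 5 rows; each row is the pose to reach, as a shift and turn from the pose commanded when the call began, along the tool's axes at that moment; what a row does not reach only later rows make up. A row lasts 1/10 s, in which the tool goes at most 50 mm and 8.59 degrees, less where a joint would pass 70% of its speed; a pose out of reach is approached as far as the arm can. A call with a gripper value outside its range is refused whole. The fingers move at their own pace and stop on an object; "squeeze" is the grip in N (left out, the last holds). Time passes only in rows, so rows that repeat a pose let the fingers close, or fill a call up. It gives the time, the measured TCP pose, the force, the opening and the grip force at its end, in the units of the state.
- observe(): the state, without advancing time (a new reading comes with each control period).
- viewer.grab_frame(name): name is "scene" or "side" or "wrist"; returns (picture, depth): 480x640x3 uint8, red, green, blue; 480x640 float32, m along the optical axis (not along the pixel's ray), 0 where there is no reading.
- viewer.camera_info(name): a dict with "fx", "fy", "cx", "cy" (pixels), "R" (3x3) and "t" (3): a world point X has camera coordinates R X + t. Camera axes: x right, y down, z forward; pixel columns grow to the right and rows downward; lengths in m; the calibration is good to about 2 mm. The wrist camera is an equidistant fisheye: a pixel r from the principal point sees the ray r / f radians off the axis. A picture is of the moment at which its call begins: read the wrist's pose just before it. camera_info takes no time and is no camera call; for the wrist camera it gives the pose at the moment of the call.
- bot.job_done(): hands the job in; it is judged then, once.
The state is a dict: "clock": time; "qpos": joint angles; "qd": joint speeds; "joint_efforts": joint torques, N m; "position": TCP position; "tool_rot": TCP orientation; "force": force on the tool from outside, world axes, zero at the start; "moment": the same for the moment, N m; "grip_width": finger opening in m; "finger_force": force on a finger pad.
Only numpy, scipy, OpenCV 4.12 (cv2) and the standard library are available. Lean on these libraries where they do the work, as an engineer would, in place of code of your own. Each camera call takes 0.05 s, during which the arm holds its last target. There are 200 camera calls.

### The job

Check the two look-alike steel ferrules on the slanted brass gauge pin, in whichever order you like: slide one on, flange first, as far as it will go without forcing it, then take it off and stand it upright, flange down, in the middle of a tray before you try the other. A ferrule that goes fully home on the gauge's seat belongs in the green tray, one that is stopped short belongs in the red tray; do not knock over the bottles.

Things in the scene. Friction and masses are not known exactly. Their poses are not given: they have to be found in the camera images.
- ferrule_1: steel ferrule standing upright, 220 g: tube 90 mm tall, 44 mm outside, 34 mm bore, with a flange 62 mm wide, 6 mm thick at its foot. Origin: centre of the flange's underside; z up the tube. Has a twin alike outside; one of them (not told which) has a bead inside, 41 to 49 mm above the underside, that leaves a 22 mm bore, the other is clear.
- ferrule_2: steel ferrule standing upright, 220 g: tube 90 mm tall, 44 mm outside, 34 mm bore, with a flange 62 mm wide, 6 mm thick at its foot. Origin: centre of the flange's underside; z up the tube. Has a twin alike outside; one of them (not told which) has a bead inside, 41 to 49 mm above the underside, that leaves a 22 mm bore, the other is clear.
- gauge_pin: brass gauge pin, 30 mm wide, 80 mm long (last 5 mm taper to 24), leaning 30 degrees towards the robot, on a fixed grey foot 110 x 90 mm. Origin: pin axis at the round seat (66 mm wide, 75 mm above the worktop) it rises from; z along the pin to its tip. A clear ferrule slides down till its flange lies on the seat; a bead meets the tip and stops the flange 39 mm short of it.
- green_tray: green parts tray, fixed to the worktop, 130 x 130 x 30 mm, walls and floor 4 to 5 mm thick, open at the top. Origin: centre of its underside; z up, x and y along its sides.
- red_tray: red parts tray, fixed to the worktop, 130 x 130 x 30 mm, walls and floor 4 to 5 mm thick, open at the top. Origin: centre of its underside; z up, x and y along its sides.
- bottle_red: red sample bottle with white cap, 68 mm across and 208 mm tall, loose, a bystander. Origin: centre of its underside, z up.
- bottle_amber: amber sample bottle with white cap, 68 mm across and 208 mm tall, loose, a bystander. Origin: centre of its underside, z up.
- wash: white wash bottle with red top, 99 x 68 x 199 mm, loose, a bystander standing at the right. Origin: under its body; z up.
Not all that is in view belongs to the job. Leave any blue or pink look-alike of the ferrule_2 alone.

How it is judged:
By the outcome, as a careful person would: the job done as asked, in the order asked, and still so for the second after the job is handed in, with the robot touching nothing.
It also fails if it takes over 72 s, if anything falls off the work surface, if the arm or the gripper's body presses on something with over 40 N, if the wrist force passes 120 N, or if a joint passes its speed limit or range.

## Working session

There is one attempt and no reset: what is moved stays moved. The work goes in short steps, Python scripts to look and compute and a tool call to move; the robot and the scene stay as the last step left them, time stands still between calls to the robot, and variables do not carry over. Pictures are saved under pics/ and viewed, at most 10 in all, crops included, and the job is handed in when it is done.

Besides the shell and the picture viewer there is one more tool, called as a command line: name --pt "numbers of a row" for each row, then --argument value for the rest. play_rows: Moves the arm, as the interface text tells. Its arguments: {"type":"object","properties":{"motion":{"type":"array"},"squeeze":{"type":"number"}},"required":["motion"]}

```bash
mkdir -p pics
python3 - <<'E'
from workcell import observe, viewer, bot
import cv2, numpy as np
s=observe(); print({k:np.round(v,3).tolist() for k,v in s.items()}, bot.pinch_z)
for n in ("scene","side"):
    p,d=viewer.grab_frame(n); cv2.imwrite(f"pics/{n}0.png",p[:,:,::-1]); np.savez(f"pics/{n}0.npz",p=p,d=d,**viewer.camera_info(n))
    c=viewer.camera_info(n); print(n,c)
E
```

```text
{'clock': 0.0, 'qpos': [-1.318, 0.522, -0.036, 1.6, 0.021, 1.021, -0.113], 'qd': [0.001, 0.0, 0.0, -0.0, 0.0, -0.0, -0.003], 'joint_efforts': [0.001, -92.71, 1.98, -36.992, 0.018, 0.008, -0.0], 'position': [0.198, 0.592, 0.231], 'tool_rot': [-3.141, 0.0, 2.819], 'force': [-0.414, -0.528, 1.128], 'moment': [0.003, -0.017, 0.033], 'finger_force': 0.0, 'grip_width': 0.085} 0.0187
scene {'fx': 566.7240057407829, 'fy': 566.7240057407829, 'cx': 314.1830870975794, 'cy': 239.79801650697965, 'R': array([[ 0.78924872, -0.61354244, -0.02553681],
       [-0.31781834, -0.37254519, -0.8718954 ],
       [ 0.52543122,  0.6962584 , -0.48902585]]), 't': array([-0.42798717,  0.26267512,  1.38979834])}
side {'fx': 513.3401129945637, 'fy': 513.3401129945637, 'cx': 319.953586927647, 'cy': 244.92437537861534, 'R': array([[-0.99089698, -0.13425494,  0.00993897],
       [-0.07402519,  0.48171537, -0.87319561],
       [ 0.11244307, -0.86598263, -0.48726856]]), 't': array([0.5681158 , 0.07090845, 1.96959682])}
```

View pics/scene0.png

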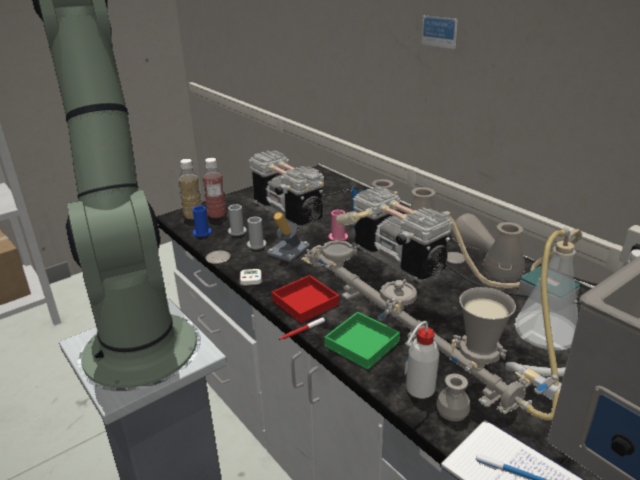

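View pics/side0.png

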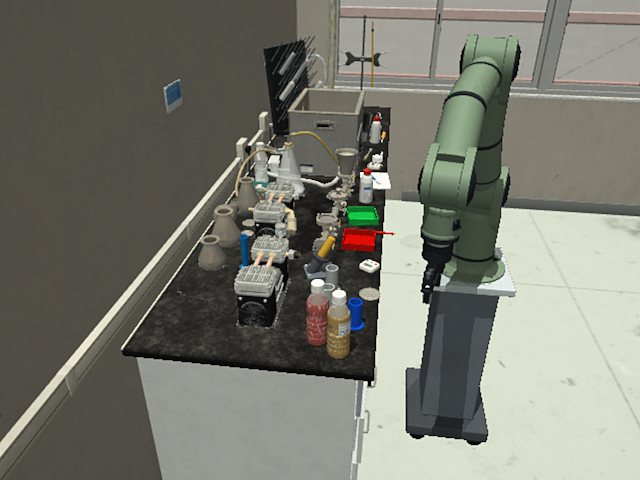

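The scene view shows the steel ferrules at about (236,220) and (256,233). The blue decoy is at (201,222) and the pink one at (338,225). The gauge pin is at (287,235), the red tray at (306,298) and the green tray at (362,340). The bottles are at (189,190) and (213,190), and the wash bottle is at (423,365). The two grey ones fit "steel". Next I'll confirm them in a crop and measure.

```bash
cat > h.py <<'E'
import numpy as np, cv2
def cloud(z):
    d=z['d']; v,u=np.indices(d.shape)
    c=np.stack([(u-z['cx'])/z['fx']*d,(v-z['cy'])/z['fy']*d,d],-1)
    return (c-z['t'])@z['R']
E
python3 - <<'E'
import numpy as np,cv2
from h import cloud
z=np.load('pics/scene0.npz'); X=cloud(z)
cv2.imwrite('pics/crop0.png',cv2.resize(z['p'][150:380,170:450,::-1],None,fx=2.6,fy=2.6,interpolation=cv2.INTER_CUBIC))
for n,(u,v) in dict(f_a=(236,207),f_a2=(236,222),f_b=(255,220),f_b2=(255,235),pintip=(279,213),pin=(283,224),seat=(288,235),blue=(201,210),cap1=(186,163),cap2=(210,162),wash=(423,365),red=(306,298),green=(362,340),table=(240,290),eng=(300,180),eng2=(310,200),flange=(332,245)).items(): print(n,np.round(X[v,u],3))
hsv=cv2.cvtColor(z['p'],cv2.COLOR_RGB2HSV)
for n,lo,hi in (('green',50,75),('red',0,5)):
    m=(hsv[...,0]>=lo)&(hsv[...,0]<=hi)&(hsv[...,1]>150)
    m[:, :270]=0; m[:270]=0; m[:,405:]=0
    if n=='red': m[318:]=0
    P=X[m]; top=P[(P[:,2]>.024)&(P[:,2]<.04)]
    r=cv2.minAreaRect((top[:,:2]*1000).astype(np.float32)); print(n,r,len(top))
# pin brass
m=(hsv[...,0]>10)&(hsv[...,0]<25)&(hsv[...,1]>130); m[:, :270]=0; m[:,300:]=0;m[:205]=0;m[245:]=0
P=X[m]; c=np.median(P,0); P=P[np.linalg.norm(P-c,axis=1)<.08]; print('brass',len(P),P.mean(0),P.min(0),P.max(0)); 
print('axis',np.linalg.svd(P-P.mean(0))[2][0])
E
```

```text
f_a [0.51  0.378 0.079]
f_a2 [0.49  0.352 0.04 ]
f_b [0.511 0.265 0.074]
f_b2 [0.486 0.229 0.044]
pintip [0.518 0.133 0.147]
pin [0.524 0.124 0.112]
seat [0.54  0.125 0.068]
blue [0.401 0.415 0.089]
cap1 [0.435 0.557 0.201]
cap2 [0.501 0.51  0.201]
wash [ 0.402 -0.551  0.094]
red [ 0.435 -0.102  0.005]
green [ 0.432 -0.333  0.006]
table [ 0.329  0.072 -0.014]
eng [0.67  0.232 0.178]
eng2 [0.699 0.22  0.102]
flange [ 0.565 -0.057  0.103]
green ((425.5968322753906, -338.7689208984375), (128.71710205078125, 125.9072036743164), 10.818658828735352) 20
red ((427.45172119140625, -110.23778533935547), (136.66197204589844, 135.63206481933594), 89.23346710205078) 306
brass 175 [0.52186448 0.12741229 0.11483222] [0.49844054 0.11298857 0.06774609] [0.55012258 0.14366065 0.14827887]
axis [ 0.43357761  0.07842544 -0.897697  ]
```

View pics/crop0.png

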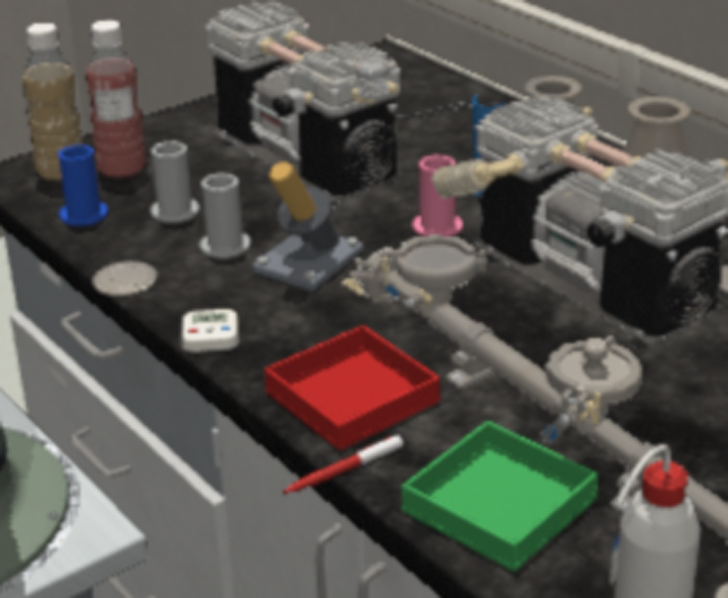

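The crop shows two plain grey steel ferrules at (172,180) and (222,215). The blue one at (80,185) and the pink one at (437,195) are decoys. Next I'll fit the grey ones and the pin.

```bash
cat >> h.py <<'E'
from scipy.optimize import least_squares
from scipy.spatial.transform import Rotation as Rn
def fitcirc(P,r,x0):
    f=lambda c:np.hypot(P[:,0]-c[0],P[:,1]-c[1])-r
    s=least_squares(f,x0,loss='soft_l1',f_scale=.002); return s.x,np.median(abs(f(s.x))),len(P)
def pinaxis(az,tilt=np.pi/6): # unit vector up the pin, lean toward -(cos az, sin az)
    return np.array([-np.sin(tilt)*np.cos(az),-np.sin(tilt)*np.sin(az),np.cos(tilt)])
def fitpin(P,x0,r=.015,zs=.075):  # origin at z=zs
    def f(c):
        a=pinaxis(c[2]); D=P-np.array([c[0],c[1],zs]); return np.linalg.norm(np.cross(D,a),axis=1)-r
    s=least_squares(f,x0,loss='soft_l1',f_scale=.002); return s.x,np.median(abs(f(s.x))),len(P)
def goto(pos,R):
    """shift (cm) & rotvec in tool axes from the measured pose"""
    from workcell import observe
    s=observe(); R0=Rn.from_euler('xyz',s['tool_rot'])
    sh=R0.inv().apply(np.array(pos)-s['position'])*100; rv=(R0.inv()*R).as_rotvec()
    return np.round(sh,2).tolist()+np.round(rv,3).tolist()
E
python3 - <<'E'
import numpy as np,cv2
from h import *
for n in('scene','side'):
    z=np.load(f'pics/{n}0.npz'); X=cloud(z); hsv=cv2.cvtColor(z['p'],cv2.COLOR_RGB2HSV)
    grey=hsv[...,1]<50
    print(n,'table z',np.median(X[(abs(X[...,0]-.38)<.05)&(abs(X[...,1]-.1)<.08)][:,2]))
    for c in ((.505,.365),(.50,.25)):
        m=grey&(np.hypot(X[...,0]-c[0],X[...,1]-c[1])<.05)&(X[...,2]>.015)&(X[...,2]<.082)
        print(fitcirc(X[m],.022,c))
    m=(hsv[...,0]>10)&(hsv[...,0]<25)&(hsv[...,1]>130)&(np.linalg.norm(X-[.52,.127,.115],axis=2)<.06)
    print(fitpin(X[m],[.54,.125,.2]))
    for c in ((.42,.43),):
        m=(hsv[...,0]>105)&(hsv[...,0]<130)&(hsv[...,1]>100)&(np.hypot(X[...,0]-c[0],X[...,1]-c[1])<.06)&(X[...,2]>.015)&(X[...,2]<.082)
        print('blue',fitcirc(X[m],.022,c))
print(pinaxis(.2))
E
```

```text
scene table z -0.302092331638232
(array([0.49895111, 0.36605169]), np.float64(0.0023740754767660466), 257)
(array([0.49881914, 0.24705044]), np.float64(0.0017288652852327675), 283)
(array([0.53500979, 0.11864612, 0.10310152]), np.float64(0.0035109897567064553), 175)
blue (array([0.40380739, 0.43631614]), np.float64(0.0023217869693518255), 258)
side table z 0.0005755414247920361
(array([0.50481467, 0.37036953]), np.float64(0.002084861531115331), 92)
(array([0.5016441, 0.2487174]), np.float64(0.0018242836119925082), 191)
(array([0.55043911, 0.17097247, 0.34249461]), np.float64(0.0038725016028875563), 175)
blue (array([0.4063819 , 0.43859697]), np.float64(0.001865119771999579), 224)
[-0.49003329 -0.09933467  0.8660254 ]
```

Run:
```python
from h import *
print(goto([.47,.26,.27],Rn.from_euler('xyz',[np.pi,0,2.03])))
from workcell import viewer
print(viewer.camera_info('wrist'))
```

```text
[-36.32, -22.91, -3.89, -0.001, 0.0, 0.789]
{'fx': 371.64829954431775, 'fy': 371.64829954431775, 'cx': 315.9213197615915, 'cy': 239.38949961228082, 'R': array([[ 0.31765246,  0.94820565, -0.00171916],
       [ 0.89763528, -0.30012601,  0.32276196],
       [ 0.30552875, -0.10406932, -0.94647861]]), 't': array([-0.62427744, -0.04107376,  0.38085718])}
```

play_rows --pt "-7.3 -4.6 -0.8 0 0 0.15 1" --pt "-14.6 -9.2 -1.6 0 0 0.3 1" --pt "-21.8 -13.8 -2.4 0 0 0.45 1" --pt "-29 -18.3 -3.1 0 0 0.6 1" --pt "-36.3 -22.9 -3.9 0 0 0.75 1" --squeeze 60

```text
clock: 0.6
position: [0.3566, 0.398, 0.2542]
tool_rot: [-3.141, -0.0, 2.063]
force: [0.2, 1.2, -1.2]
grip_width: 0.0854
finger_force: 0.0
```

Run:
```python
from h import *
print(goto([.47,.26,.27],Rn.from_euler('xyz',[np.pi,0,2.03])))
```

```text
[-17.52, 3.47, -1.59, -0.0, -0.0, 0.033]
```

play_rows --pt "-4 0.8 -0.4 0 0 0.03 1" --pt "-8 1.6 -0.8 0 0 0.03 1" --pt "-12 2.4 -1.2 0 0 0.03 1" --pt "-17.5 3.5 -1.6 0 0 0.03 1" --pt "-17.5 3.5 -1.6 0 0 0.03 1"

```text
clock: 1.1
position: [0.4734, 0.2577, 0.2705]
tool_rot: [3.141, 0.002, 2.032]
force: [-1.2, 1.1, -0.6]
grip_width: 0.0854
finger_force: 0.0
```

```bash
cat >> h.py <<'E'
def wrist(name):
    from workcell import viewer
    c=viewer.camera_info('wrist'); p,d=viewer.grab_frame('wrist')
    v,u=np.indices(d.shape); a=(u-c['cx'])/c['fx']; b=(v-c['cy'])/c['fy']; th=np.hypot(a,b)+1e-9
    k=np.tan(np.minimum(th,1.5))/th
    X=(np.stack([a*k*d,b*k*d,d],-1)-c['t'])@c['R']; X[d==0]=np.nan
    cv2.imwrite(f'pics/{name}.png',p[:,:,::-1]); np.savez(f'pics/{name}.npz',p=p,X=X)
    return p,X,cv2.cvtColor(p,cv2.COLOR_RGB2HSV)
def ferr(X,hsv,c,r=.05):
    m=(hsv[...,1]<60)&(np.hypot(X[...,0]-c[0],X[...,1]-c[1])<r)&(X[...,2]>.015)&(X[...,2]<.082)
    P=X[m]; o=fitcirc(P,.022,c); P=P[np.hypot(P[:,0]-o[0][0],P[:,1]-o[0][1])<.027]; P=P[np.hypot(P[:,0]-o[0][0],P[:,1]-o[0][1])>.0195]
    return fitcirc(P,.022,o[0])
E
python3 - <<'E'
from h import *
from workcell import observe
s=observe();print(s['position'],s['tool_rot'])
p,X,h=wrist('w1')
for c in((.502,.368),(.5,.248)):print(ferr(X,h,c))
m=(h[...,0]>10)&(h[...,0]<25)&(h[...,1]>130)&(np.linalg.norm(X-[.52,.127,.115],axis=2)<.07)
P=X[m];print(fitpin(P,[.54,.125,.2]) if len(P)>9 else 0,P.max(0),P.min(0))
print(np.nanmedian(X[200:300,:,2]))
E
```

```text
[0.47339725 0.25768935 0.27050168] [3.14076383e+00 2.01660947e-03 2.03206544e+00]
(array([0.49209068, 0.36514504]), np.float64(0.0008147995916607358), 390)
(array([0.49465619, 0.25343059]), np.float64(0.0004908556338537751), 630)
(array([0.55240653, 0.17723278, 0.59335787]), np.float64(0.004073880479979145), 2003) [0.56096608 0.1620617  0.15047424] [0.5000958  0.12192518 0.0745628 ]
-8.8710254006587e-05
```

View pics/w1.png

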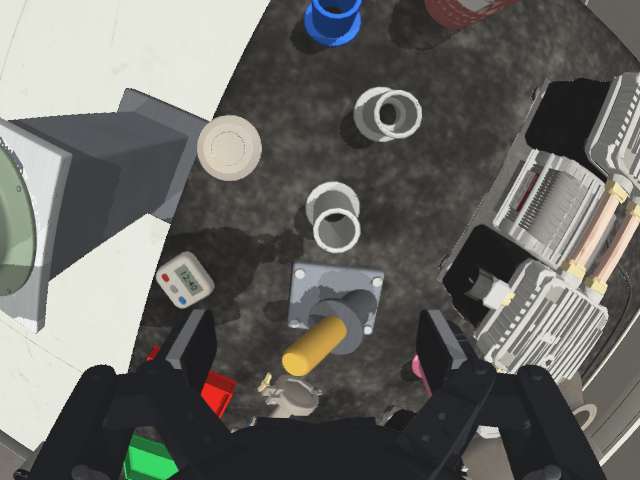

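Wrist view: the near ferrule (B) is at (336,230) with an open bore. The far one (A) is at (398,115) and shows a narrowed hole. The pin's tip is at (297,362) and its seat at (335,325). Next I'll refine the pin's axis.

```bash
cat >> h.py <<'E'
def cyl(P,o,a,r=.015,zs=None):
    a=np.array(a,float)/np.linalg.norm(a)
    for _ in range(4):
        s=(P-o)@a; 
        f=lambda c:np.linalg.norm(np.cross(P-np.array([c[0],c[1],o[2]]),(v:=np.array([c[2],c[3],1.])/np.sqrt(1+c[2]**2+c[3]**2))),axis=1)-r
        q=least_squares(f,[o[0],o[1],a[0]/a[2],a[1]/a[2]],loss='soft_l1',f_scale=.001)
        o=np.array([q.x[0],q.x[1],o[2]]); a=np.array([q.x[2],q.x[3],1]);a/=np.linalg.norm(a)
        e=abs(f(q.x)); P=P[(e<max(.0015,2.5*np.median(e)))]
    s=(P-o)@a
    return o,a,np.median(e),len(P),s.min(),s.max()
E
python3 - <<'E'
from h import *
z=np.load('pics/w1.npz');X=z['X'];h=cv2.cvtColor(z['p'],cv2.COLOR_RGB2HSV)
m=(h[...,0]>10)&(h[...,0]<25)&(h[...,1]>110)&(np.linalg.norm(X-[.52,.127,.115],axis=2)<.07)
m=cv2.erode(m.astype(np.uint8),np.ones((3,3)))>0
P=X[m]; print(len(P)); c=P.mean(0); a=np.linalg.svd(P-c)[2][0]; a*=np.sign(a[2]); print(c,a)
o=c+a*(.075-c[2])/a[2]; print(o)
# drop tip taper/face
for _ in range(2):
    s=(P-o)@a; print('srange',np.percentile(s,[0,2,50,98,100]))
    r=cyl(P[(s>.004)&(s<.070)],o,a); print(r, 'tilt',np.degrees(np.arccos(r[1][2])),'az',np.arctan2(-r[1][1],-r[1][0])); o,a=r[:2]
# seat plane
v,u=np.indices(X.shape[:2])
D=X-o; s=D@a; rad=np.linalg.norm(np.cross(D,a),axis=2)
m=(rad<.036)&(rad>.018)&(abs(s)<.01); Q=X[m];print('seat',len(Q),np.median(s[m])); n=np.linalg.svd(Q-Q.mean(0))[2][2];print(n*np.sign(n[2]),np.median(Q,0))
from scipy.ndimage import label
E
```

```text
1735
[0.52518892 0.14799362 0.12277628] [-0.48657532 -0.2766933   0.82866476]
[0.55324219 0.16394624 0.075     ]
srange [0.0069804  0.01043964 0.06204974 0.08658168 0.08757121]
(array([0.54808255, 0.14655891, 0.075     ]), array([-0.46919261, -0.16207011,  0.86809652]), np.float64(0.00035008294313837885), 1020, np.float64(0.0013134939306482204), np.float64(0.06457719904507747)) tilt 29.76180881815226 az 0.3325918688911083
srange [0.00131349 0.0048905  0.0568213  0.07960541 0.08041758]
(array([0.54817865, 0.14653047, 0.075     ]), array([-0.47151937, -0.16107242,  0.86702086]), np.float64(0.0003376497076484873), 1099, np.float64(0.004140646817523477), np.float64(0.07003202970600436)) tilt 29.885732251931536 az 0.32917467287798574
seat 1466 -0.0010355571118696937
[-0.46421679 -0.13581489  0.87524687] [0.55278559 0.16153554 0.07889272]
```

Run:
```python
from h import *
print(goto([.4947,.2534,.047],Rn.from_euler('xyz',[np.pi,0,2.03])))
```

```text
[-1.51, 1.73, 22.33, 0.0, 0.001, 0.003]
```

play_rows --pt "-1.5 1.7 3 0 0 0 1" --pt "-1.5 1.7 7 0 0 0 1" --pt "-1.5 1.7 11 0 0 0 1" --pt "-1.5 1.7 13 0 0 0 1" --pt "-1.5 1.7 13 0 0 0 1"

```text
clock: 1.65
position: [0.49, 0.2573, 0.1374]
tool_rot: [-3.137, 0.0, 2.04]
force: [0.2, 0.3, 0.8]
grip_width: 0.0852
finger_force: 0.0
```

Run:
```python
from h import *
p,X,h=wrist('w2')
o=ferr(X,h,(.495,.253));print(o)
print(goto([*o[0],.047],Rn.from_euler('xyz',[np.pi,0,2.03])), goto([.4947,.2534,.047],Rn.from_euler('xyz',[np.pi,0,2.03])))
m=(X[...,2]>.084)&(X[...,2]<.096)&(np.hypot(X[...,0]-.495,X[...,1]-.253)<.03)
P=X[m];print(len(P),cv2.minEnclosingCircle((P[:,:2]*1000).astype(np.float32)),fitcirc(P,.0195,(.495,.253)))
```

```text
(array([0.49478702, 0.25335512]), np.float64(0.00043666242323630797), 1777)
[-0.54, 0.16, 9.23, -0.002, 0.0, 0.01] [-0.54, 0.16, 9.23, -0.002, 0.0, 0.01]
1984 ((498.218994140625, 249.47923278808594), 22.20552635192871) (array([0.49756803, 0.25019229]), np.float64(0.0012202608530082603), 1984)
```

Run:
```python
from h import *
z=np.load('pics/w2.npz');X=z['X']
m=(X[...,2]>.084)&(X[...,2]<.096)&(np.hypot(X[...,0]-.498,X[...,1]-.2495)<.03);print(np.median(X[m][:,2]))
z1=np.load('pics/w1.npz')['X']
for c in((.498,.25),(.498,.36)):
    m=(z1[...,2]>.084)&(z1[...,2]<.096)&(np.hypot(z1[...,0]-c[0],z1[...,1]-c[1])<.035);P=z1[m]
    print(cv2.minEnclosingCircle((P[:,:2]*1000).astype(np.float32)))
print(goto([.498,.2497,.047],Rn.from_euler('xyz',[np.pi,0,2.03])))
```

```text
0.08882089475154861
((497.6635437011719, 249.25148010253906), 22.06563377380371)
((497.39813232421875, 367.8020935058594), 22.00478172302246)
[-1.02, 0.28, 9.23, -0.002, 0.0, 0.01]
```

play_rows --pt "-1 0.3 2 0 0 0 1" --pt "-1 0.3 5 0 0 0 1" --pt "-1 0.3 8 0 0 0 1" --pt "-1 0.3 9.2 0 0 0 1" --pt "-1 0.3 9.2 0 0 0 1"

```text
clock: 2.2
position: [0.499, 0.2499, 0.048]
tool_rot: [-3.141, -0.0, 2.039]
force: [0.4, -0.4, 1.2]
grip_width: 0.0854
finger_force: 0.0
```

play_rows --pt "0 0 0 0 0 0 -0.3" --pt "0 0 0 0 0 0 -0.6" --pt "0 0 0 0 0 0 -1" --pt "0 0 0 0 0 0 -1" --pt "0 0 0 0 0 0 -1" --squeeze 50

```text
clock: 2.7
position: [0.4997, 0.2499, 0.0494]
tool_rot: [3.14, -0.0, 2.039]
force: [-2.6, -0.9, 13.4]
grip_width: 0.0428
finger_force: 48.6
```

Run:
```python
from h import *
from workcell import observe
s=observe();print(s['position'],s['tool_rot'],s['grip_width'],s['finger_force'])
a=np.array([-.4705,-.1580,.868]);a/=np.linalg.norm(a)
o=np.array([.5482,.1465,.075])
R0=Rn.from_euler('xyz',[np.pi,0,1.89])  # tool down, y radial
# tilt so that tool z=-a
axis=np.cross([0,0,-1],-a);R=Rn.from_rotvec(axis/np.linalg.norm(axis)*np.arcsin(np.linalg.norm(axis)))*R0
print(R.as_matrix().round(3),R.as_euler('xyz'))
# TCP is 0.047 above flange along a (less measured z)
h0=s['position'][2]
for f in (.12,.078,0): print(f,o+a*(f+h0))
print(goto([*s['position'][:2],.2],Rn.from_euler('xyz',[np.pi,0,2.03])),goto(o+a*(.12+h0),R))
```

```text
[0.49974727 0.24991299 0.04938917] [ 3.13998354e+00 -3.00922881e-04  2.03875010e+00] 0.0428061528830868 48.649798929691315
[[-0.314  0.824  0.471]
 [ 0.949  0.272  0.158]
 [ 0.002  0.496 -0.868]] [ 2.62217297e+00 -2.37114782e-03  1.89063004e+00]
0.12 [0.46849276 0.11973328 0.22204757]
0.078 [0.48825615 0.12637008 0.18558716]
0 [0.52495959 0.13869557 0.11787498]
[0.0, 0.02, -15.06, 0.002, -0.0, 0.009] [-10.2, -8.63, -17.28, -0.517, -0.037, 0.145]
```

play_rows --pt "0 0 -1.5 0 0 0 -1" --pt "0 0 -5.5 0 0 0 -1" --pt "0 0 -10 0 0 0 -1" --pt "0 0 -14 -0.08 0 0.02 -1" --pt "-1 0 -18 -0.18 0 0.05 -1"

```text
clock: 3.2
position: [0.5038, 0.2416, 0.2308]
tool_rot: [2.957, -0.006, 1.989]
force: [1.0, -0.4, -1.3]
grip_width: 0.0429
finger_force: 52.0
```

```bash
cat >> h.py <<'E'
a=np.array([-.4705,-.1580,.868]);a/=np.linalg.norm(a); o=np.array([.5482,.1465,.075]); h0=.0494
_x=np.cross([0,0,-1],-a); RP=Rn.from_rotvec(_x/np.linalg.norm(_x)*np.arcsin(np.linalg.norm(_x)))*Rn.from_euler('xyz',[np.pi,0,1.89])
def pin(f): return goto(o+a*(f+h0),RP)
E
python3 - <<'E'
from h import *
from workcell import observe
s=observe();print(s['position'],s['force'],s['grip_width'])
print(pin(.12))
E
```

```text
[0.50383994 0.24161955 0.2307695 ] [ 0.98556473 -0.35503937 -1.26882681] 0.042930806683230134
[-9.7, -8.2, -0.7, -0.335, -0.037, 0.092]
```

play_rows --pt "-1.5 -3 -0.7 -0.1 -0.01 0.03 -1" --pt "-4 -5.5 -0.7 -0.2 -0.02 0.06 -1" --pt "-7 -7.5 -0.7 -0.3 -0.03 0.08 -1" --pt "-9.7 -8.2 -0.7 -0.335 -0.037 0.092 -1" --pt "-9.7 -8.2 -0.7 -0.335 -0.037 0.092 -1"

```text
clock: 3.7
position: [0.4636, 0.1321, 0.2188]
tool_rot: [2.661, 0.002, 1.897]
force: [1.9, 0.6, -2.0]
grip_width: 0.043
finger_force: 53.2
```

Run:
```python
from h import *
from workcell import observe
s=observe();print(s['position'],s['force'],s['grip_width'])
print(pin(.12),pin(.08))
p,X,h=wrist('w3')
# held ferrule: rim in tool frame
R=Rn.from_euler('xyz',s['tool_rot']); T=R.inv().apply((X-s['position']).reshape(-1,3)).reshape(X.shape)
ok=(np.hypot(T[...,0],T[...,1])<.04)&(T[...,2]<.06)&(T[...,2]>-.06)
print(ok.sum(), np.percentile(T[ok],[1,50,99],axis=0))
np.savez('pics/w3t.npz',T=T)
```

```text
[0.46359121 0.13210217 0.21883026] [ 1.88131603  0.60335533 -2.03218165] 0.04302191713315811
[-1.33, 0.21, -0.25, -0.038, 0.001, 0.008] [-1.33, 0.36, 3.74, -0.038, 0.001, 0.008]
27393 [[-0.01752959 -0.03798263 -0.05815215]
 [ 0.01126034 -0.000361   -0.02684426]
 [ 0.02803     0.03797445  0.04548034]]
```

View pics/w3.png

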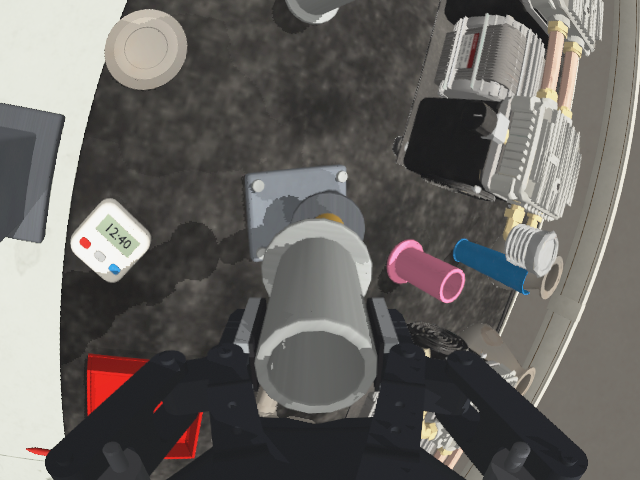

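The wrist view shows the ferrule held at (315,310) with its flange at (317,255), and the seat visible behind at (330,215). Next I'll fit the held axis in the tool frame while correcting the pose.

play_rows --pt "-0.5 0.1 0 -0.02 0 0 -1" --pt "-1.3 0.2 0 -0.038 0 0.008 -1" --pt "-1.3 0.2 0 -0.038 0 0.008 -1" --pt "-1.3 0.2 0 -0.038 0 0.008 -1" --pt "-1.3 0.2 0 -0.038 0 0.008 -1"

```text
clock: 4.25
position: [0.4709, 0.1195, 0.2194]
tool_rot: [2.623, -0.001, 1.887]
force: [-0.1, -0.6, -3.3]
grip_width: 0.0433
finger_force: 53.2
```

```bash
cat >> h.py <<'E'
def held(name):
    """axis of held ferrule in tool frame (at z=0) & flange underside z"""
    from workcell import observe
    s=observe(); p,X,h=wrist(name); R=Rn.from_euler('xyz',s['tool_rot'])
    T=R.inv().apply((X-s['position']).reshape(-1,3)).reshape(X.shape)
    m=(abs(T[...,1])<.015)&(T[...,0]>.008)&(T[...,0]<.035)&(T[...,2]>-.034)&(T[...,2]<.038)&(h[...,1]<50)
    r=cyl(T[m],np.array([0,0,0.]),np.array([0,0,1.]),r=.022)
    g=T[(np.hypot(T[...,0],T[...,1])<.036)&(T[...,0]>.024)&(T[...,2]>.03)&(T[...,2]<.06)]
    t=T[(np.hypot(T[...,0],T[...,1])<.024)&(T[...,2]<-.034)&(T[...,2]>-.048)]
    return r,np.percentile(g[:,2],[5,50,95]) if len(g) else 0,np.percentile(t[:,2],[5,50,95]) if len(t) else 0, (X,h,s)
def pinfit(X,h):
    m=(h[...,0]>10)&(h[...,0]<25)&(h[...,1]>110)&(np.linalg.norm(X-(o+a*.04),axis=2)<.06)
    P=X[cv2.erode(m.astype(np.uint8),np.ones((3,3)))>0]; s=(P-o)@a
    return cyl(P[(s>.004)&(s<.07)],o,a)
E
python3 - <<'E'
from h import *
r,g,t,(X,h,s)=held('w4');print(r,g,t)
print(s['position'],s['tool_rot'],s['force'])
print(pin(.12),pin(.08))
E
```

```text
(array([-0.00025905, -0.00084122,  0.        ]), array([8.83339976e-04, 2.29533561e-03, 9.99996976e-01]), np.float64(0.0002055804021994269), 4926, np.float64(-0.03396864256450777), np.float64(0.0378622624105933)) [0.04330324 0.04445066 0.04701943] [-0.04047156 -0.03920051 -0.03486114]
[0.47090569 0.11949902 0.21937666] [ 2.62270067e+00 -1.18715015e-03  1.88697831e+00] [-0.12130752 -0.63434164 -3.30463085]
[0.07, -0.05, -0.36, -0.001, 0.003, -0.002] [0.08, -0.05, 3.64, -0.001, 0.003, -0.002]
```

play_rows --pt "0.1 0 1 0 0 0 -1" --pt "0.1 0 2.5 0 0 0 -1" --pt "0.1 0 3.5 0 0 0 -1" --pt "0.1 0 4.5 0 0 0 -1" --pt "0.1 0 5.5 0 0 0 -1"

```text
clock: 4.8
position: [0.4963, 0.1311, 0.1707]
tool_rot: [2.624, 0.0, 1.891]
force: [0.3, -0.5, -1.9]
grip_width: 0.0427
finger_force: 53.2
```

Run:
```python
from h import *
from workcell import observe
s=observe();print(s['position'],Rn.from_euler('xyz',s['tool_rot']).inv().apply(s['force']),s['moment']); print(pin(.045),pin(.0))
```

```text
[0.49630749 0.13107655 0.17074319] [-0.60098565 -0.82851524  1.73517669] [-0.44160479  0.62229452 -0.15039452]
[-0.19, -0.05, 1.56, -0.002, 0.002, 0.002] [-0.18, -0.05, 6.06, -0.002, 0.002, 0.002]
```

play_rows --pt "-0.1 0 0.5 0 0 0 -1" --pt "-0.1 0 1 0 0 0 -1" --pt "-0.1 0 1.5 0 0 0 -1" --pt "-0.1 0 1.9 0 0 0 -1" --pt "-0.1 0 2.3 0 0 0 -1"

```text
clock: 5.3
position: [0.5072, 0.1338, 0.1508]
tool_rot: [2.624, -0.001, 1.891]
force: [0.9, 0.4, -2.2]
grip_width: 0.0428
finger_force: 53.2
```

play_rows --pt "0 0 0.4 0 0 0 -1" --pt "0 0 0.8 0 0 0 -1" --pt "0 0 1.2 0 0 0 -1" --pt "0 0 1.6 0 0 0 -1" --pt "0 0 1.6 0 0 0 -1"

```text
clock: 5.8
position: [0.5147, 0.1359, 0.1367]
tool_rot: [2.624, -0.003, 1.89]
force: [-0.7, -0.5, -2.4]
grip_width: 0.0433
finger_force: 53.2
```

Run:
```python
from h import *
from workcell import observe
s=observe();print(s['position'],Rn.from_euler('xyz',s['tool_rot']).inv().apply(s['force']),s['moment']); print(pin(.0))
```

```text
[0.5146682  0.13589801 0.13665154] [-0.23296222 -1.86682239  1.68565479] [-0.28342171  0.76876605 -0.02647447]
[-0.06, -0.0, 2.16, -0.002, 0.0, -0.001]
```

play_rows --pt "0 0 0.4 0 0 0 -1" --pt "0 0 0.8 0 0 0 -1" --pt "0 0 1.2 0 0 0 -1" --pt "0 0 1.5 0 0 0 -1" --pt "0 0 1.7 0 0 0 -1"

```text
clock: 6.3
position: [0.5227, 0.1387, 0.1221]
tool_rot: [2.624, -0.002, 1.89]
force: [0.5, -0.1, -2.8]
grip_width: 0.0432
finger_force: 53.2
```

play_rows --pt "0 0 0.1 0 0 0 -1" --pt "0 0 0.15 0 0 0 -1" --pt "0 0 0.2 0 0 0 -1" --pt "0 0 0.25 0 0 0 -1" --pt "0 0 0.3 0 0 0 -1"

```text
clock: 6.8
position: [0.524, 0.1392, 0.1199]
tool_rot: [2.623, -0.002, 1.89]
force: [-0.7, -0.2, -1.7]
grip_width: 0.0431
finger_force: 53.2
```

Run:
```python
from h import *
from workcell import observe
s=observe();print(s['position'],Rn.from_euler('xyz',s['tool_rot']).inv().apply(s['force']),s['moment']); print(pin(.0))
```

```text
[0.52403992 0.13917566 0.11987925] [ 0.01287637 -1.45920642  1.07072991] [-0.26328934  0.74162085  0.01220651]
[-0.07, -0.04, 0.21, -0.001, 0.0, -0.0]
```

play_rows --pt "0 0 0.05 0 0 0 -1" --pt "0 0 0.1 0 0 0 -1" --pt "0 0 0.15 0 0 0 -1" --pt "0 0 0.2 0 0 0 -1" --pt "0 0 0.2 0 0 0 -1"

```text
clock: 7.3
position: [0.5249, 0.1395, 0.118]
tool_rot: [2.623, -0.002, 1.89]
force: [-0.2, -0.0, -3.0]
grip_width: 0.043
finger_force: 53.2
```

play_rows --pt "0 0 0.05 0 0 0 -1" --pt "0 0 0.1 0 0 0 -1" --pt "0 0 0.1 0 0 0 -1" --pt "0 0 0.1 0 0 0 -1" --pt "0 0 0.1 0 0 0 -1"

```text
clock: 7.8
position: [0.5252, 0.139, 0.1176]
tool_rot: [2.623, -0.001, 1.89]
force: [-12.5, -8.5, 18.9]
grip_width: 0.0432
finger_force: 55.3
```

play_rows --pt "0 0 -0.6 0 0 0 -1" --pt "0 0 -3 0 0 0 -1" --pt "0 0 -6 0 0 0 -1" --pt "0 0 -9 0 0 0 -1" --pt "0 0 -12 0 0 0 -1"

```text
clock: 8.3
position: [0.4833, 0.1226, 0.1978]
tool_rot: [2.624, 0.004, 1.886]
force: [0.4, 0.9, -2.5]
grip_width: 0.0429
finger_force: 53.2
```

Run:
```python
from h import *
from workcell import observe
s=observe();print(s['position'],s['force'],s['qpos'])
print(goto([.41,-.25,.25],Rn.from_euler('xyz',[np.pi,0,0.9])))
```

```text
[0.48332276 0.12259858 0.19779587] [ 0.38315292  0.89770222 -2.47833024] [ 0.0835944   0.23539414 -0.54293224  2.35499208  1.22593642  0.1844031
 -1.2729271 ]
[-33.17, -13.58, -13.6, 0.477, -0.252, 0.964]
```

Run:
```python
from h import *
R=Rn.from_euler('xyz',[np.pi,0,1.6])
print(goto([.465,.10,.24],RP),goto([.45,-.03,.27],R))
```

```text
[-1.6, -0.04, -4.87, -0.001, 0.008, -0.001] [-13.5, -3.32, -10.14, 0.515, -0.07, 0.281]
```

play_rows --pt "-0.8 0 -3 0 0 0 -1" --pt "-3 -0.5 -6 0.12 -0.015 0.07 -1" --pt "-6.5 -1.5 -8 0.26 -0.03 0.14 -1" --pt "-10 -2.5 -9.5 0.4 -0.05 0.21 -1" --pt "-13.5 -3.3 -10.1 0.515 -0.07 0.28 -1"

```text
clock: 8.8
position: [0.4579, 0.0012, 0.2588]
tool_rot: [2.904, 0.015, 1.711]
force: [2.2, -2.2, -4.5]
grip_width: 0.043
finger_force: 53.2
```

Run:
```python
from h import *
from workcell import observe
s=observe();print(s['position'],s['tool_rot'],s['qpos'])
R=Rn.from_euler('xyz',[np.pi,0,1.0])
print(goto([.42,-.25,.27],R))
```

```text
[0.4578506  0.00121604 0.25881189] [2.90377376 0.01538603 1.71070123] [ 0.65386162  0.17088325 -0.87606697  2.13385669  0.25770223  0.67493571
 -0.24135544]
[-24.36, -6.87, -2.43, 0.233, -0.07, 0.709]
```

play_rows --pt "-4.5 -1.3 -0.5 0.05 -0.015 0.14 -1" --pt "-9 -2.7 -1 0.1 -0.03 0.28 -1" --pt "-13.5 -4 -1.5 0.15 -0.045 0.42 -1" --pt "-18 -5.4 -2 0.2 -0.06 0.56 -1" --pt "-22 -6.8 -2.4 0.233 -0.07 0.7 -1"

```text
clock: 9.3
position: [0.4177, -0.2298, 0.2694]
tool_rot: [3.138, 0.001, 0.999]
force: [1.2, 0.3, -1.9]
grip_width: 0.0429
finger_force: 53.2
```

```bash
cat >> h.py <<'E'
def tray(X,h,lo,hi,c):
    m=(h[...,0]>=lo)&(h[...,0]<=hi)&(h[...,1]>120)&(np.hypot(X[...,0]-c[0],X[...,1]-c[1])<.13)
    P=X[m]; t=P[(P[:,2]>.024)&(P[:,2]<.036)]; f=P[(P[:,2]<.012)]
    return cv2.minAreaRect((t[:,:2]*1000).astype(np.float32)),len(t),np.median(f[:,2]),np.median(t[:,2]),cv2.minAreaRect((f[:,:2]*1000).astype(np.float32))
E
python3 - <<'E'
from h import *
from workcell import observe
s=observe();print(s['position'],s['tool_rot'])
p,X,h=wrist('w5')
print(tray(X,h,50,75,(.426,-.339)));print(tray(X,h,0,5,(.427,-.11)))
E
```

```text
[ 0.41772684 -0.22982063  0.26944583] [3.13780077e+00 1.29811478e-03 9.99275015e-01]
(((452.2902526855469, -328.7308349609375), (81.00626373291016, 131.1494140625), 10.84392261505127), 868, np.float64(0.0033941584847877156), np.float64(0.02888890463686343), ((440.19415283203125, -340.5181579589844), (109.6767807006836, 149.80982971191406), 10.653807640075684))
(((426.30126953125, -106.50687408447266), (130.53778076171875, 131.21080017089844), 89.95565032958984), 2021, np.float64(0.003334653871575151), np.float64(0.028864490171853375), ((412.4765625, -119.38959503173828), (174.9152069091797, 164.51223754882812), 89.73809051513672))
```

View pics/w5.png

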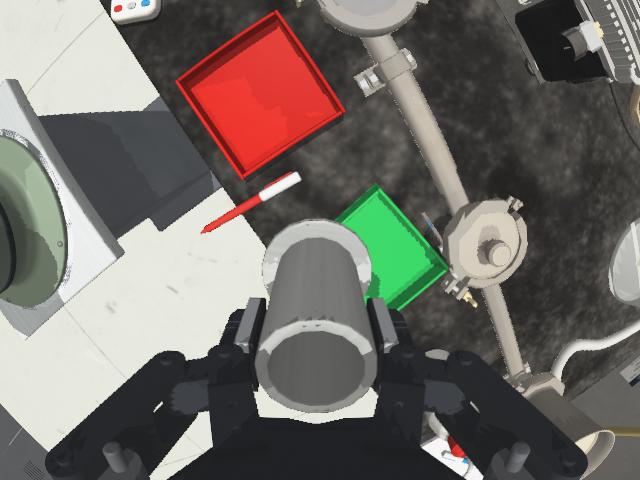

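Wrist view: the red tray is fully visible at (260,95). The green tray at (385,250) is half hidden behind the held ferrule, and a valve wheel stands beside it at (490,240). The green centre is about (0.4275,-0.3335).

Run:
```python
from h import *
z=np.load('pics/scene0.npz');S=cloud(z);X=np.load('pics/w5.npz')['X']
c=np.array([.4275,-.3335])
for n,C in(('s',S),('w',X)):
    d=np.hypot(C[...,0]-c[0],C[...,1]-c[1]); m=(C[...,2]>.045)&(C[...,2]<.3)&(C[...,0]>.47)&(d<.16)
    P=C[m];print(n,len(P),d[m].min() if len(P) else 0,P[:,2].max() if len(P) else 0,P[np.argmin(d[m])] if len(P) else 0)
print(goto([*c,.10],Rn.from_euler('xyz',[np.pi,0,1.0])))
```

```text
s 1213 0.06023737683565333 0.13933119541920078 [ 0.48233996 -0.35842228  0.10992237]
w 8642 0.05769800107560979 0.13670130633703584 [ 0.48122627 -0.3545368   0.097699  ]
[-7.39, 6.31, 16.93, 0.002, 0.003, -0.017]
```

Run:
```python
from h import *
z=np.load('pics/scene0.npz');S=cloud(z);X=np.load('pics/w5.npz')['X']
c=np.array([.4275,-.3335])
for n,C in(('s',S),('w',X)):
    d=np.hypot(C[...,0]-c[0],C[...,1]-c[1]); m=(C[...,2]>.04)&(C[...,2]<.3)&(C[...,0]>.43)&(d<.14)
    v,u=np.nonzero(m);P=C[m];dd=d[m];an=np.degrees(np.arctan2(P[:,1]-c[1],P[:,0]-c[0]))
    for lo in range(-90,91,15):
        k=(an>=lo)&(an<lo+15)
        if k.sum()>3:
            i=np.argsort(dd[k])[k.sum()//50+1]; print(n,lo,k.sum(),'near',dd[k][i].round(3),P[k][i].round(3),(u[k][i],v[k][i]),'zmax',P[k][:,2].max().round(3))
```

```text
s -45 129 near 0.073 [ 0.49  -0.37   0.107] (np.int64(392), np.int64(304)) zmax 0.119
s -30 320 near 0.063 [ 0.484 -0.36   0.107] (np.int64(387), np.int64(303)) zmax 0.115
s -15 414 near 0.071 [ 0.498 -0.339  0.11 ] (np.int64(385), np.int64(296)) zmax 0.139
s 0 169 near 0.072 [ 0.499 -0.328  0.1  ] (np.int64(382), np.int64(297)) zmax 0.135
s 15 75 near 0.092 [ 0.516 -0.31   0.113] (np.int64(382), np.int64(287)) zmax 0.113
s 30 34 near 0.124 [ 0.533 -0.269  0.047] (np.int64(375), np.int64(299)) zmax 0.057
w -45 149 near 0.071 [ 0.489 -0.369  0.107] (np.int64(455), np.int64(295)) zmax 0.12
w -30 1223 near 0.06 [ 0.483 -0.355  0.104] (np.int64(444), np.int64(286)) zmax 0.113
w -15 1547 near 0.07 [ 0.498 -0.334  0.11 ] (np.int64(450), np.int64(264)) zmax 0.137
w 0 2453 near 0.072 [ 0.499 -0.326  0.109] (np.int64(448), np.int64(256)) zmax 0.136
w 15 1395 near 0.083 [ 0.507 -0.309  0.106] (np.int64(447), np.int64(236)) zmax 0.113
w 30 264 near 0.125 [ 0.535 -0.271  0.048] (np.int64(435), np.int64(174)) zmax 0.055
w 75 5486 near 0.086 [ 0.441 -0.248  0.225] (np.int64(370), np.int64(277)) zmax 0.3
```

play_rows --pt "-2 1.2 0.5 0 0 -0.15 -1" --pt "-3.7 2.5 1 0 0 -0.3 -1" --pt "-5.5 4 1.5 0 0 -0.45 -1" --pt "-7.4 5.5 2 0 0 -0.6 -1" --pt "-7.4 6.3 2.5 0 0 -0.75 -1"

```text
clock: 9.85
position: [0.431, -0.3268, 0.2439]
tool_rot: [3.139, 0.004, 1.758]
force: [-0.5, 0.6, -2.7]
grip_width: 0.0432
finger_force: 53.2
```

Run:
```python
from h import *
from workcell import observe
s=observe();print(s['position'],s['qpos'])
print(goto([.4275,-.3335,.24],Rn.from_euler('xyz',[np.pi,0,2.4])))
```

```text
[ 0.43096406 -0.32678138  0.24391141] [ 1.05719599  0.44412663 -0.69997676  1.78683109  0.3321641   1.02627233
  0.41899339]
[-0.59, -0.47, 0.39, 0.001, 0.005, -0.642]
```

play_rows --pt "-0.6 -0.5 0.4 0 0 -0.15 -1" --pt "-0.6 -0.5 0.4 0 0 -0.3 -1" --pt "-0.6 -0.5 0.4 0 0 -0.45 -1" --pt "-0.6 -0.5 0.4 0 0.005 -0.6 -1" --pt "-0.6 -0.5 0.4 0 0.005 -0.64 -1"

```text
clock: 10.35
position: [0.4278, -0.3309, 0.2403]
tool_rot: [3.14, -0.0, 2.401]
force: [0.1, -0.3, -2.7]
grip_width: 0.043
finger_force: 53.2
```

Run:
```python
from h import *
r,g,t,(X,h,s)=held('w6');print(r[:4],t,s['position'],s['tool_rot'])
print(tray(X,h,50,75,(.4275,-.3335)))
print(goto([.4275,-.3335,.058],Rn.from_euler('xyz',[np.pi,0,2.4])))
```

```text
(array([-3.55659735e-05, -2.32183024e-04,  0.00000000e+00]), array([0.00159226, 0.00347249, 0.9999927 ]), np.float64(0.0002063108540625476), 4957) [-0.04013589 -0.03888823 -0.03482647] [ 0.42783276 -0.33094177  0.24028728] [ 3.13967179e+00 -1.16428968e-04  2.40113709e+00]
(((428.08917236328125, -333.70916748046875), (130.25535583496094, 130.72630310058594), 10.692178726196289), 1596, np.float64(0.00325218638549227), np.float64(0.028900667654910516), ((433.2839050292969, -338.29833984375), (141.27294921875, 141.1803436279297), 10.972235679626465))
[-0.15, -0.24, 18.22, 0.002, -0.0, 0.0]
```

View pics/w6.png

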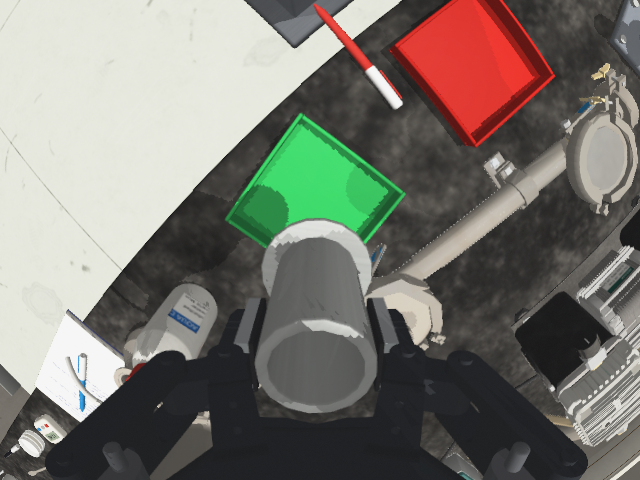

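Wrist view: the green tray is fully visible at (315,190), the wash bottle is off at (190,310), and the valve is at (410,310). The tray centre is (0.428,-0.334). I'll turn 0.3 rad further away from the valve, then descend.

play_rows --pt "-0.1 -0.25 1 0 0 -0.15 -1" --pt "-0.1 -0.25 3 0 0 -0.3 -1" --pt "-0.1 -0.25 6 0 0 -0.3 -1" --pt "-0.1 -0.25 9 0 0 -0.3 -1" --pt "-0.1 -0.25 12 0 0 -0.3 -1"

```text
clock: 10.9
position: [0.427, -0.3333, 0.1193]
tool_rot: [3.14, 0.001, 2.694]
force: [0.9, -0.4, -3.2]
grip_width: 0.0432
finger_force: 53.2
```

Run:
```python
from h import *
from workcell import observe
s=observe();print(s['position'],s['force'],s['qpos'])
print(goto([.428,-.3337,.056],Rn.from_euler('xyz',[np.pi,0,2.7])))
```

```text
[ 0.42695406 -0.33333705  0.11927997] [ 0.93517731 -0.36737674 -3.18083131] [ 1.12598686  0.66381853 -0.80759487  1.88835935  0.62511481  0.86115154
  1.12094036]
[-0.11, 0.0, 6.33, 0.001, 0.001, -0.006]
```

play_rows --pt "-0.1 0 2 0 0 0 -1" --pt "-0.1 0 4 0 0 0 -1" --pt "-0.1 0 5.5 0 0 0 -1" --pt "-0.1 0 6.1 0 0 0 -1" --pt "-0.1 0 6.3 0 0 0 -1"

```text
clock: 11.4
position: [0.428, -0.3336, 0.0571]
tool_rot: [3.14, 0.0, 2.695]
force: [-0.6, -0.9, -2.6]
grip_width: 0.043
finger_force: 53.2
```

play_rows --pt "0 0 0.05 0 0 0 -1" --pt "0 0 0.1 0 0 0 -1" --pt "0 0 0.15 0 0 0 -1" --pt "0 0 0.15 0 0 0 -1" --pt "0 0 0.15 0 0 0 -1"

```text
clock: 11.9
position: [0.428, -0.3338, 0.056]
tool_rot: [3.14, 0.001, 2.695]
force: [0.5, 0.3, -2.6]
grip_width: 0.0427
finger_force: 53.2
```

play_rows --pt "0 0 0.05 0 0 0 -1" --pt "0 0 0.1 0 0 0 -1" --pt "0 0 0.15 0 0 0 -1" --pt "0 0 0.15 0 0 0 -1" --pt "0 0 0.15 0 0 0 -1"

```text
clock: 12.4
position: [0.428, -0.3337, 0.0543]
tool_rot: [3.14, 0.0, 2.695]
force: [0.4, -0.1, -2.3]
grip_width: 0.0431
finger_force: 53.2
```

play_rows --pt "0 0 0.05 0 0 0 -1" --pt "0 0 0.1 0 0 0 -1" --pt "0 0 0.1 0 0 0 -1" --pt "0 0 0.1 0 0 0 -1" --pt "0 0 0.1 0 0 0 -1"

```text
clock: 12.9
position: [0.4282, -0.3337, 0.0538]
tool_rot: [3.14, 0.001, 2.695]
force: [-2.8, 2.4, 9.6]
grip_width: 0.0434
finger_force: 54.0
```

play_rows --pt "0 0 0 0 0 0 0.1" --pt "0 0 0 0 0 0 0.3" --pt "0 0 0 0 0 0 0.5" --pt "0 0 0 0 0 0 0.5" --pt "0 0 0 0 0 0 0.5"

```text
clock: 13.4
position: [0.428, -0.3337, 0.0533]
tool_rot: [3.14, 0.0, 2.695]
force: [0.2, 1.5, -0.1]
grip_width: 0.064
finger_force: 0.0
```

play_rows --pt "0 0 -1 0 0 0 0.5" --pt "0 0 -4 0 0 0 0.5" --pt "0 0 -8 0 0 0 0.5" --pt "0 0 -13 0 0 0 0.5" --pt "0 0 -18 0 0 0 0.5"

```text
clock: 13.9
position: [0.4276, -0.3333, 0.2357]
tool_rot: [3.14, 0.0, 2.696]
force: [1.0, -1.6, -0.5]
grip_width: 0.0642
finger_force: 0.0
```

```bash
cat >> h.py <<'E'
def rim(X,c,zt):
    m=(X[...,2]>zt-.006)&(X[...,2]<zt+.006)&(np.hypot(X[...,0]-c[0],X[...,1]-c[1])<.035);P=X[m]
    return cv2.minEnclosingCircle((P[:,:2]*1000).astype(np.float32)),np.median(P[:,2])
E
python3 - <<'E'
from h import *
p,X,h=wrist('w7');print(rim(X,(.428,-.3337),.094))
R=Rn.from_euler('xyz',[np.pi,0,2.2])
print(goto([.46,-.06,.27],Rn.from_euler('xyz',[np.pi,0,2.3])))
E
```

```text
(((427.9393615722656, -333.2819519042969), 22.274368286132812), np.float64(0.09287478169416956))
[9.11, 26.01, -2.75, 0.002, 0.008, 0.396]
```

play_rows --pt "1.8 5 -0.7 0 0 0.1 1" --pt "3.6 10 -1.4 0 0 0.2 1" --pt "5.4 15 -2 0 0 0.3 1" --pt "7.2 20 -2.7 0 0 0.4 1" --pt "9.1 25 -2.7 0 0.005 0.4 1"

```text
clock: 14.45
position: [0.4521, -0.0847, 0.2615]
tool_rot: [3.141, -0.003, 2.291]
force: [1.5, -0.3, -0.3]
grip_width: 0.0859
finger_force: 0.0
```

Run:
```python
from h import *
print(goto([.47,.2,.27],Rn.from_euler('xyz',[np.pi,0,2.2])))
```

```text
[20.22, 20.13, -0.77, 0.001, -0.003, 0.091]
```

play_rows --pt "3.5 3.5 -0.2 0 0 0.02 1" --pt "7 7 -0.5 0 0 0.04 1" --pt "10.5 10.5 -0.8 0 0 0.06 1" --pt "14 14 -0.8 0 0 0.09 1" --pt "17.5 17.5 -0.8 0 0 0.09 1"

```text
clock: 14.95
position: [0.467, 0.1622, 0.2699]
tool_rot: [3.141, -0.004, 2.204]
force: [1.7, -1.3, 0.5]
grip_width: 0.0854
finger_force: 0.0
```

Run:
```python
from h import *
print(goto([.4974,.3678,.2],Rn.from_euler('xyz',[np.pi,0,2.2])))
```

```text
[14.74, 14.61, 7.06, 0.001, -0.004, 0.004]
```

play_rows --pt "3.5 3.5 0 0 0 -0.1 1" --pt "7 7 1 0 0 -0.19 1" --pt "10.5 10.5 3 0 0 -0.19 1" --pt "14 14 6 0 0 -0.19 1" --pt "14.7 14.6 7 0 -0.004 -0.19 1"

```text
clock: 15.45
position: [0.4964, 0.3691, 0.1986]
tool_rot: [3.141, -0.003, 2.398]
force: [-0.8, -1.7, -0.7]
grip_width: 0.0854
finger_force: 0.0
```

Run:
```python
from h import *
p,X,h=wrist('w8');r=rim(X,(.4974,.3678),.09);print(r)
c=np.array(r[0][0])/1000
m=(X[...,2]>.1)&(X[...,2]<.19)&(X[...,1]>.44);P=X[m];d=np.hypot(*(P[:,:2]-c).T);print(len(P),P[d.argmin()] if len(P) else 0)
print(goto([*c,.048],Rn.from_euler('xyz',[np.pi,0,2.4])))
```

```text
(((497.5003662109375, 368.3386535644531), 22.12196922302246), np.float64(0.08886257567716598))
26320 [0.50727255 0.49178672 0.11471502]
[-0.34, 0.03, 14.87, -0.001, -0.004, -0.0]
```

play_rows --pt "-0.2 0 4 0 -0.004 0 1" --pt "-0.2 0 8 0 -0.004 0 1" --pt "-0.2 0 12 0 -0.004 0 1" --pt "-0.2 0 14.8 0 -0.004 0 1" --pt "-0.2 0 14.8 0 -0.004 0 1"

```text
clock: 16.0
position: [0.4976, 0.3629, 0.0492]
tool_rot: [-3.137, 0.002, 2.395]
force: [-0.6, 0.0, -0.0]
grip_width: 0.0856
finger_force: 0.0
```

play_rows --pt "0 0 0 0 0 0 -0.3" --pt "0 0 0 0 0 0 -0.6" --pt "0 0 0 0 0 0 -1" --pt "0 0 0 0 0 0 -1" --pt "0 0 0 0 0 0 -1" --squeeze 50

```text
clock: 16.5
position: [0.4998, 0.3649, 0.0537]
tool_rot: [3.138, 0.004, 2.395]
force: [-0.3, -0.9, 11.4]
grip_width: 0.0428
finger_force: 49.1
```

play_rows --pt "0 0 -1.5 0 0 0 -1" --pt "0 0 -5.5 0 0 0 -1" --pt "0 0 -10 0 0 0 -1" --pt "0 0 -14 0 0 0.05 -1" --pt "-1 0 -18 0 0 0.1 -1"

```text
clock: 17.0
position: [0.5046, 0.3586, 0.2352]
tool_rot: [3.14, 0.002, 2.296]
force: [2.3, 1.4, -1.9]
grip_width: 0.0427
finger_force: 51.7
```

Run:
```python
from h import *
print(goto([.485,.2,.26],RP)); print(pin(.12))
```

```text
[-10.58, -11.97, -2.48, -0.51, -0.101, 0.397]
[-15.49, -18.54, 1.31, -0.51, -0.101, 0.397]
```

play_rows --pt "-2 -2.5 -0.5 -0.1 -0.02 0.08 -1" --pt "-4.2 -5 -1 -0.2 -0.04 0.16 -1" --pt "-6.5 -7.5 -1.5 -0.3 -0.06 0.24 -1" --pt "-8.5 -10 -2 -0.4 -0.08 0.32 -1" --pt "-10.6 -12 -2.5 -0.51 -0.1 0.4 -1"

```text
clock: 17.5
position: [0.4854, 0.1969, 0.2587]
tool_rot: [2.619, -0.004, 1.883]
force: [3.6, 0.5, -2.5]
grip_width: 0.0427
finger_force: 52.0
```

Run:
```python
from h import *
r,g,t,(X,h,s)=held('w9');print(r[:4],g,t);print(s['position'],pin(.125))
```

```text
(array([ 0.00316706, -0.00062353,  0.        ]), array([0.00217952, 0.01028716, 0.99994471]), np.float64(0.0002001802696087636), 4834) [0.03441926 0.04782727 0.04995571] [-0.03923759 -0.03596859 -0.03461853]
[0.48540859 0.19692768 0.25865021] [-6.5, -4.75, 0.74, 0.007, 0.006, -0.018]
```

play_rows --pt "-2 -2 -0.5 0 0 -0.005 -1" --pt "-4 -3.5 -0.3 0 0.003 -0.01 -1" --pt "-6 -4.75 0.2 0 0.006 -0.018 -1" --pt "-6.8 -4.75 0.7 0 0.006 -0.018 -1" --pt "-6.8 -4.75 0.7 0 0.006 -0.018 -1"

```text
clock: 18.05
position: [0.4718, 0.1217, 0.2276]
tool_rot: [2.623, 0.002, 1.904]
force: [0.1, 1.2, -2.1]
grip_width: 0.0426
finger_force: 52.0
```

```bash
sed -i 's/h0=.0494/h0=.0537/' h.py
python3 - <<'E'
from h import *
from workcell import observe
s=observe();print(s['position'],s['tool_rot'])
print(pin(.12),pin(.06))
E
```

```text
[0.47183022 0.12171188 0.22755121] [2.62329953e+00 1.50800386e-03 1.90401603e+00]
[-0.08, -0.6, -0.14, -0.001, -0.003, 0.014] [-0.1, -0.6, 5.86, -0.001, -0.003, 0.014]
```

play_rows --pt "-0.2 -0.3 0 0 0 0 -1" --pt "-0.3 -0.5 0 0 0 0.014 -1" --pt "-0.4 -0.5 0 0 0 0.014 -1" --pt "-0.4 -0.5 0 0 0 0.014 -1" --pt "-0.4 -0.5 0 0 0 0.014 -1"

```text
clock: 18.55
position: [0.4686, 0.1176, 0.2249]
tool_rot: [2.623, -0.006, 1.894]
force: [-0.4, 0.7, -2.3]
grip_width: 0.0427
finger_force: 52.1
```

Run:
```python
from h import *
from workcell import observe
s=observe();print(s['position'],s['tool_rot'])
print(pin(.06))
```

```text
[0.46864963 0.11761406 0.22491829] [ 2.62326389 -0.00628989  1.89408422]
[0.18, -0.09, 5.85, -0.001, -0.005, 0.001]
```

play_rows --pt "-0.1 0 1 0 0 0 -1" --pt "-0.1 0 2.5 0 0 0 -1" --pt "-0.1 0 3.7 0 0 0 -1" --pt "-0.1 0 4.8 0 0 0 -1" --pt "-0.1 0 5.8 0 0 0 -1"

```text
clock: 19.05
position: [0.4963, 0.1264, 0.174]
tool_rot: [2.623, -0.007, 1.895]
force: [-0.2, -0.3, -2.4]
grip_width: 0.0423
finger_force: 52.1
```

Run:
```python
from h import *
from workcell import observe
s=observe();print(s['position'],Rn.from_euler('xyz',s['tool_rot']).inv().apply(s['force']))
print(pin(.039))
```

```text
[0.49626406 0.12641748 0.17397055] [-0.20537095 -1.41918652  1.9796933 ]
[0.24, -0.08, 2.08, -0.001, -0.006, 0.001]
```

play_rows --pt "-0.1 0 0.4 0 0 0 -1" --pt "-0.1 0 0.8 0 0 0 -1" --pt "-0.1 0 1.2 0 0 0 -1" --pt "-0.1 0 1.5 0 0 0 -1" --pt "-0.1 0 1.7 0 0 0 -1"

```text
clock: 19.55
position: [0.5044, 0.1278, 0.1595]
tool_rot: [2.624, -0.007, 1.894]
force: [-0.3, -0.4, -2.0]
grip_width: 0.0426
finger_force: 52.0
```

play_rows --pt "0 0 0.05 0 0 0 -1" --pt "0 0 0.1 0 0 0 -1" --pt "0 0 0.15 0 0 0 -1" --pt "0 0 0.2 0 0 0 -1" --pt "0 0 0.2 0 0 0 -1"

```text
clock: 20.05
position: [0.5053, 0.128, 0.1579]
tool_rot: [2.623, -0.006, 1.894]
force: [-0.0, 0.6, -2.1]
grip_width: 0.0427
finger_force: 52.0
```

play_rows --pt "0 0 0.05 0 0 0 -1" --pt "0 0 0.1 0 0 0 -1" --pt "0 0 0.15 0 0 0 -1" --pt "0 0 0.15 0 0 0 -1" --pt "0 0 0.15 0 0 0 -1"

```text
clock: 20.55
position: [0.5059, 0.1282, 0.1565]
tool_rot: [2.624, -0.006, 1.894]
force: [-0.4, 0.4, -2.5]
grip_width: 0.043
finger_force: 52.0
```

Run:
```python
from h import *
from workcell import observe
s=observe();print(s['position'],Rn.from_euler('xyz',s['tool_rot']).inv().apply(s['force']))
print(pin(.039))
```

```text
[0.50593792 0.12819196 0.15654421] [ 0.46521912 -1.42091562  2.04297796]
[0.39, -0.07, 0.09, -0.001, -0.005, 0.001]
```

play_rows --pt "0 0 0.05 0 0 0 -1" --pt "0 0 0.1 0 0 0 -1" --pt "0 0 0.1 0 0 0 -1" --pt "0 0 0.1 0 0 0 -1" --pt "0 0 0.1 0 0 0 -1"

```text
clock: 21.05
position: [0.5064, 0.1284, 0.1557]
tool_rot: [2.623, -0.006, 1.894]
force: [0.1, -0.4, -2.2]
grip_width: 0.0426
finger_force: 52.0
```

play_rows --pt "0 0 0.05 0 0 0 -1" --pt "0 0 0.1 0 0 0 -1" --pt "0 0 0.1 0 0 0 -1" --pt "0 0 0.1 0 0 0 -1" --pt "0 0 0.1 0 0 0 -1"

```text
clock: 21.55
position: [0.5069, 0.1285, 0.1549]
tool_rot: [2.623, -0.006, 1.894]
force: [-3.1, -1.5, 4.2]
grip_width: 0.0427
finger_force: 52.8
```

play_rows --pt "0 0 0.05 0 0 0 -1" --pt "0 0 0.05 0 0 0 -1" --pt "0 0 0.05 0 0 0 -1" --pt "0 0 0.05 0 0 0 -1" --pt "0 0 0.05 0 0 0 -1"

```text
clock: 22.05
position: [0.5071, 0.1286, 0.1547]
tool_rot: [2.623, -0.006, 1.894]
force: [-11.5, -4.4, 17.3]
grip_width: 0.0429
finger_force: 54.2
```

Stopped about 38 mm short of the seat with 21 N along the pin, so this one has the bead and goes in the red tray. Withdrawing.

play_rows --pt "0 0 -0.6 0 0 0 -1" --pt "0 0 -3 0 0 0 -1" --pt "0 0 -6 0 0 0 -1" --pt "0 0 -9 0 0 0 -1" --pt "-0.5 0 -11.5 0 0 0 -1"

```text
clock: 22.55
position: [0.4749, 0.1093, 0.2227]
tool_rot: [2.62, -0.001, 1.883]
force: [-0.2, -0.7, -2.0]
grip_width: 0.0426
finger_force: 52.1
```

Run:
```python
from h import *
from workcell import observe
s=observe();print(s['position'],s['force'])
c=np.array([.4263,-.1065]); z=np.load('pics/scene0.npz');S=cloud(z)
for n,C in(('w',np.load('pics/w5.npz')['X']),('s',S)):
    d=np.hypot(C[...,0]-c[0],C[...,1]-c[1]); m=(C[...,2]>.04)&(C[...,2]<.2)&(d<.15)
    P=C[m];dd=d[m];an=np.degrees(np.arctan2(P[:,1]-c[1],P[:,0]-c[0]))
    for lo in range(-180,180,20):
        k=(an>=lo)&(an<lo+20)
        if k.sum()>3: print(n,lo,k.sum(),dd[k].min().round(3),P[k][dd[k].argmin()].round(3),P[k][:,2].max().round(3))
for t in ([.45,.0,.27],[*c,.26]): print(goto(t,Rn.from_euler('xyz',[np.pi,0,1.7])))
```

```text
[0.47492068 0.10932503 0.22267726] [-0.21820522 -0.67770791 -2.0204068 ]
w -60 23 0.146 [ 0.538 -0.2    0.043] 0.05
w -40 1078 0.119 [ 0.537 -0.149  0.042] 0.059
w -20 2472 0.093 [ 0.519 -0.107  0.106] 0.115
w 0 1171 0.089 [ 0.514 -0.091  0.105] 0.115
w 20 38 0.084 [ 0.502 -0.069  0.096] 0.11
s -60 4 0.144 [ 0.533 -0.203  0.044] 0.045
s -40 116 0.12 [ 0.539 -0.148  0.042] 0.06
s -20 270 0.09 [ 0.516 -0.108  0.106] 0.117
s 0 300 0.085 [ 0.511 -0.097  0.106] 0.116
s 20 159 0.084 [ 0.503 -0.073  0.117] 0.118
s 40 20 0.134 [ 0.518 -0.009  0.043] 0.061
[-9.63, -2.61, -6.97, 0.52, -0.049, 0.178]
[-19.04, -7.89, -8.86, 0.52, -0.049, 0.178]
```

Run:
```python
from h import *
for t in ([.45,.0,.27],[.4263,-.1065,.26]): print(goto(t,Rn.from_euler('xyz',[np.pi,0,2.5])))
```

```text
[-9.63, -2.61, -6.97, 0.505, 0.16, -0.603]
[-19.04, -7.89, -8.86, 0.505, 0.16, -0.603]
```

play_rows --pt "-0.5 0 -3 0.09 0.03 -0.1 -1" --pt "-3 -1 -5 0.18 0.06 -0.2 -1" --pt "-6 -2 -6.5 0.27 0.09 -0.3 -1" --pt "-9.6 -2.6 -7 0.36 0.12 -0.4 -1" --pt "-13 -5 -7.5 0.45 0.14 -0.5 -1"

```text
clock: 23.05
position: [0.4544, 0.0091, 0.2563]
tool_rot: [2.831, 0.074, 2.078]
force: [0.3, 0.0, -2.7]
grip_width: 0.0428
finger_force: 52.1
```

Run:
```python
from h import *
for t in ([.4263,-.1065,.22],): print(goto(t,Rn.from_euler('xyz',[np.pi,0,2.6])))
```

```text
[-8.45, -8.99, 1.59, 0.285, 0.153, -0.506]
```

play_rows --pt "-2 -2 0 0.07 0.035 -0.12 -1" --pt "-4 -4 0 0.14 0.07 -0.24 -1" --pt "-6 -6.5 0.5 0.21 0.11 -0.36 -1" --pt "-8.4 -9 1.2 0.285 0.15 -0.5 -1" --pt "-8.4 -9 1.6 0.285 0.153 -0.506 -1"

```text
clock: 23.55
position: [0.4253, -0.1089, 0.2175]
tool_rot: [-3.14, -0.003, 2.597]
force: [-0.0, 0.4, -2.1]
grip_width: 0.0427
finger_force: 52.1
```

Run:
```python
from h import *
r,g,t,(X,h,s)=held('w10');print(r[:4],t,s['position'],s['tool_rot'])
print(tray(X,h,0,5,(.4263,-.1065))[:2])
R=Rn.from_euler('xyz',[np.pi,0,2.6])
off=R.apply(r[0]+r[1]*.05-np.array([0,0,.05])); off[2]=0; print(off)
print(goto(np.array([.4263,-.1065,.062])-off,R))
```

```text
(array([0.00349   , 0.00011108, 0.        ]), array([0.00384938, 0.01065292, 0.99993585]), np.float64(0.00020242590792772693), 4848) [-0.03902658 -0.03565751 -0.03444543] [ 0.42531427 -0.10893232  0.21750671] [-3.1395569  -0.00339274  2.59681397]
(((426.2061462402344, -106.5541000366211), (130.56100463867188, 130.2827606201172), 89.97136688232422), 1829)
[-0.00282363  0.00244993  0.        ]
[-0.44, -0.04, 15.57, 0.001, -0.003, -0.004]
```

play_rows --pt "-0.4 0 4 0 0 0 -1" --pt "-0.4 0 8 0 0 0 -1" --pt "-0.4 0 12 0 0 0 -1" --pt "-0.4 0 14.5 0 0 0 -1" --pt "-0.4 0 15.5 0 0 0 -1"

```text
clock: 24.1
position: [0.4286, -0.1068, 0.0626]
tool_rot: [3.141, -0.002, 2.596]
force: [1.3, -0.3, -1.5]
grip_width: 0.0425
finger_force: 52.1
```

play_rows --pt "0 0 0.05 0 0 0 -1" --pt "0 0 0.1 0 0 0 -1" --pt "0 0 0.15 0 0 0 -1" --pt "0 0 0.2 0 0 0 -1" --pt "0 0 0.25 0 0 0 -1"

```text
clock: 24.6
position: [0.4296, -0.1082, 0.062]
tool_rot: [3.141, 0.001, 2.595]
force: [-0.6, -0.7, -2.2]
grip_width: 0.0425
finger_force: 52.1
```

play_rows --pt "0 0 0.05 0 0 0 -1" --pt "0 0 0.1 0 0 0 -1" --pt "0 0 0.15 0 0 0 -1" --pt "0 0 0.15 0 0 0 -1" --pt "0 0 0.15 0 0 0 -1"

```text
clock: 25.1
position: [0.4293, -0.1079, 0.06]
tool_rot: [3.141, 0.0, 2.596]
force: [-0.3, -0.8, -2.0]
grip_width: 0.0424
finger_force: 52.1
```

play_rows --pt "0 0 0.05 0 0 0 -1" --pt "0 0 0.1 0 0 0 -1" --pt "0 0 0.1 0 0 0 -1" --pt "0 0 0.1 0 0 0 -1" --pt "0 0 0.1 0 0 0 -1"

```text
clock: 25.6
position: [0.4293, -0.1079, 0.059]
tool_rot: [3.141, 0.0, 2.596]
force: [-0.7, -0.0, -2.7]
grip_width: 0.0427
finger_force: 52.1
```

play_rows --pt "0 0 0.05 0 0 0 -1" --pt "0 0 0.1 0 0 0 -1" --pt "0 0 0.1 0 0 0 -1" --pt "0 0 0.1 0 0 0 -1" --pt "0 0 0.1 0 0 0 -1"

```text
clock: 26.1
position: [0.4293, -0.108, 0.058]
tool_rot: [3.141, 0.0, 2.596]
force: [-0.9, -0.2, -2.6]
grip_width: 0.0421
finger_force: 52.1
```

play_rows --pt "0 0 0.05 0 0 0 -1" --pt "0 0 0.07 0 0 0 -1" --pt "0 0 0.07 0 0 0 -1" --pt "0 0 0.07 0 0 0 -1" --pt "0 0 0.07 0 0 0 -1"

```text
clock: 26.6
position: [0.4295, -0.1079, 0.0577]
tool_rot: [3.141, 0.001, 2.596]
force: [-2.6, 1.5, 10.8]
grip_width: 0.0429
finger_force: 52.7
```

Seated on the floor of the tray. Releasing and lifting clear.

play_rows --pt "0 0 0 0 0 0 0.1" --pt "0 0 0 0 0 0 0.3" --pt "0 0 0 0 0 0 0.5" --pt "0 0 0 0 0 0 0.5" --pt "0 0 0 0 0 0 0.5"

```text
clock: 27.1
position: [0.4293, -0.1079, 0.0573]
tool_rot: [3.141, 0.0, 2.596]
force: [-0.9, -0.2, -0.4]
grip_width: 0.0641
finger_force: 0.0
```

play_rows --pt "0 0 -1 0 0 0 0.5" --pt "0 0 -4 0 0 0 0.5" --pt "0 0 -8 0 0 0 0.5" --pt "0 0 -13 0 0 0 0.5" --pt "0 0 -18 0 0 0 0.5"

```text
clock: 27.6
position: [0.4286, -0.1072, 0.2396]
tool_rot: [3.141, -0.001, 2.597]
force: [0.6, -1.3, 0.7]
grip_width: 0.0639
finger_force: 0.0
```

Run:
```python
from h import *
from workcell import viewer
p,X,h=wrist('w11');print(rim(X,(.4263,-.1065),.094))
p,d=viewer.grab_frame('scene');cv2.imwrite('pics/scene1.png',p[:,:,::-1])
```

```text
(((425.8077697753906, -104.92915344238281), 21.991594314575195), np.float64(0.09285576227076574))
```

View pics/scene1.png

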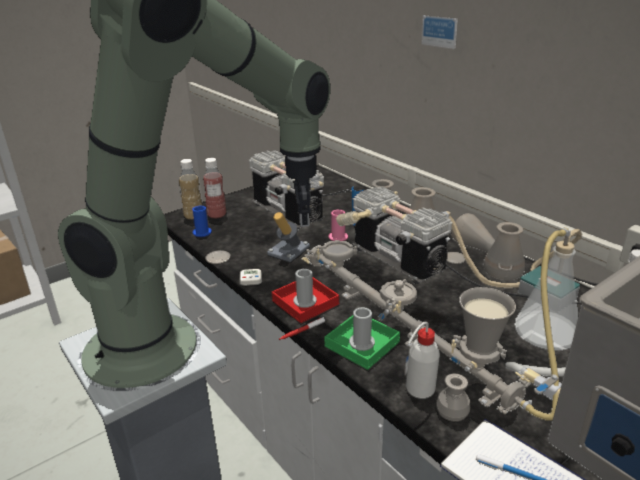

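The scene view shows one ferrule upright in the red tray at (304,290) and the other in the green tray at (362,330). The bottles are standing and the gripper is clear, so I'm handing the job in.

```bash
python3 -c "
from workcell import bot; print(bot.job_done())"
```

```text
the job is handed in; nothing more can be done
None
```

The job is handed in: the clear ferrule went fully home on the seat and stands upright in the green tray, and the beaded one stopped about 38 mm short and stands upright in the red tray, both within 2 mm of the tray centre, with no bottles knocked over and about 28 s on the clock.

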